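# Hold the colour-mill lid at its vent position

## Task

Pick up the lid by its blue grip bar and lower it fully home into the mouth of the clamped mill jar, with its lugs going down through the two slots (bar in line with the green dots). Then turn it clockwise, seen from above, until the bar points at the blue dots, halfway to the red lock dots and well short of the lock click, and keep it there so that the jar can vent: the job finishes with the gripper still holding the lid at the blue dots. Do not let the lock click at any time, and leave the mug, bottle and ornament alone.

Things in the scene. Friction and masses are not known exactly. Their poses are not given: they have to be found in the camera images.
- lid_grip (a point): Grip point of the loose white porcelain bayonet lid (0.26 kg), lying upright: on its axis, 46 mm above its underside, in the upright blue grip bar. x along the bar, z up; a half turn about z gives the same lid. The bar is 66 mm long (x), 12 mm thick (y), 22 to 56 mm above the underside: grip across its thickness from above.
- lid: The same lid and axes; origin at the centre of its underside. Plug 56 mm in diameter, 16 mm deep; above it a cover disc 85 mm in diameter, 16 to 22 mm up; then the bar. Two steel lugs stick out of the plug along +x and -x, under the bar's ends: rounded tips 37 mm from the axis, 12 mm wide, 1 to 7 mm above the underside.
- jar_mouth (a point): Centre of the mill jar's mouth, at the top face of its steel collar, 80 mm above the table. x and -x point through the two slots, z up. The 6 mm thick flange has a round opening 62 mm in diameter; the slots in its edge are about 18 mm wide and reach 41 mm from the axis. With the lid home its disc rests on the flange and lid_grip is 30 mm above this point.
- jar: The same white porcelain jar and axes, fixed upright to the table, collar 112 mm in diameter; origin at the centre of its foot. If the lugs miss the slots the lid stays 15 mm too high. Home, it has 3 mm of vertical play and turns clockwise with friction only up to about 60 degrees from the slots, then meets spring balls; lock click at about 77, end at 94. Anticlockwise it stops at 8.
- blue_dot (a point): One of the two blue dots (9 mm across) on the collar's top face, 50 mm from the jar's axis, 45 degrees clockwise, seen from above, from the jar's +x; the other is opposite. Green dots mark the slots (jar +x and -x), red dots the lock, 90 degrees clockwise from the green.
- mug: Bystander: white mug with a green band, 82 mm across, 90 mm high, handle at its +y reaching 69 mm from the axis, three brushes standing in it up to 175 mm high. Origin at the centre of its underside.
- oil_bottle: Bystander: amber bottle with black cap, 46 mm across, 95 mm high. Origin at the centre of its underside.
- ornament: Bystander: white porcelain bauble with a gold band on a small flat foot, 73 mm across, 83 mm high. Origin at the centre of its underside.
Not all that is in view belongs to the job. What is shaped like the lid but turquoise is not meant.

How it is judged:
On the way, in this order (a step that is already met when the one before it is completed fails the run):
1. the lid has been lifted clear of the table in the gripper (height (world z) of lid above 0.03 m and contact force between the fingers and lid above 2 N), for 0.1 s.
2. the lid is home in the jar, lugs through the slots, not yet turned (bar within 12 degrees of the green dots) (z of lid in the frame of jar below 0.067 m and horizontal distance between lid_grip and jar_mouth below 0.006 m and angle between the x axis of lid and the x axis of jar, either way round below 0.21 rad), for 0.1 s.
At the end, for the whole second after the job is handed in: The lid is home in the jar (within 3 mm of fully down, 6 mm of the axis, 4.5 degrees of level), turned clockwise 34.5 to 55.5 degrees from the green dots, at rest, and the fingers still hold it (over 2 N); mug, bottle and ornament upright within 30 mm of where they were (z of lid in the frame of jar below 0.067 m and horizontal distance between lid_grip and jar_mouth below 0.006 m and angle between the x axis of lid and the x axis of jar, either way round between 0.6 and 0.97 rad and angle between lid's own z axis and vertical below 0.08 rad and contact force between the fingers and lid above 2 N and angular speed of lid below 0.15 rad/s and distance of each of mug, oil_bottle, ornament from where it was at the start of the episode below 0.03 m and angle between each of mug, oil_bottle, ornament's own z axis and vertical below 0.2 rad); the arm keeps its last pose, push and grip.
It fails at once if the lid is turned into the lock (past 69 degrees in the jar) (z of lid in the frame of jar below 0.067 m and horizontal distance between lid_grip and jar_mouth below 0.006 m and angle between the x axis of lid and the x axis of jar, either way round above 1.2 rad).
It fails at once if mug, bottle or ornament is pushed more than 30 mm or tipped (distance of any of mug, oil_bottle, ornament from where it was at the start of the episode above 0.03 m or angle between any of mug, oil_bottle, ornament's own z axis and vertical above 0.3 rad).
It also fails if it takes over 42 s, if anything falls off the work surface, if the arm or the gripper's body presses on something with over 40 N, if the wrist force passes 120 N, or if a joint passes its speed limit or range.

## Robot

A 7-joint arm with a two-finger parallel gripper is mounted at the origin on the work surface. World frame = base frame: x ahead of the robot, y to its left, z up, the work surface at z = 0. Lengths are in m, angles in rad, forces in N, time in s.
With the tool pointing down it reaches from about 0.4 to 0.85 m from the base axis. Payload 10.4 kg.
Tool frame: the origin (TCP) lies at the very end of the fingers, on their centre line; the grasp point (between the pads) lies manip.hold_point_z behind it (manip.hold_point_z is the distance from the TCP to the grasp point, in m); z points along the fingers, y is the direction in which the jaws open and shut (so a half turn about z gives the same grasp; the last joint's range is limited). The gripper opens to 85 mm and grips with 20 to 120 N. Pads are 22 mm wide; open, the fingers measure 114 mm over their backs; the gripper's body (76 mm by 85 mm) begins 54 mm behind the grasp point. The pads swing forward as they close: fully open they stand 13 mm farther back than shut.
Start: joints at [-1.358, 0.332, -0.065, 1.46, 0.022, 1.35, -0.088], TCP at [0.146, 0.608, 0.231] pointing down, gripper open.
Joint ranges: [-2.6, 2.6], [-0.5, 2.12], [-1.47, 1.34], [0.16, 2.42], [-1.27, 4.41], [0.06, 2.06], [-2.6, 2.6]. Speed limits (rad/s): [2.22, 2.22, 2.79, 2.79, 3.14, 3.14, 3.14].

## Interface

Orientations are given as a unit quaternion [x, y, z, w].
In Python, from workcell import manip gives the robot as it stands.
- The arm moves only by the tool jog_arm, never from a script. Its arguments are lists of equal length, an entry for each row: "translation": the shift along the world's x, y, z in mm, a list of three; "turn": the turn about the world's z in degrees. In form: {"translation": [[x, y, z], ...], "turn": [turn, ...]}. A call has 1 to 12 rows; each row is the pose to reach, as a shift and turn from the pose measured when the call began; what a row does not reach only later rows make up. A row lasts 1/12 s, in which the tool goes at most 41.7 mm and 7.16 degrees, less where a joint would pass 70% of its speed; a pose out of reach is approached as far as the arm can. A call with a gripper value outside its range is refused whole. "grip" is the finger opening in mm, from 0 to 85.4, set as the call begins (left out, the last holds). The fingers move at their own pace and stop on an object; "grip_force" is the grip in N (left out, the last holds). Time passes only in rows, so rows that repeat a pose let the fingers close. It gives the time, the measured TCP pose, the force and the opening at its end, in the units of the state.
- manip.get_obs(): the state, without advancing time (a new reading comes with each control period).
- manip.camera(name): name is "scene" or "top"; returns a dict with "frame" (384x512x3 uint8, red, green, blue), "mtx" (3x3 intrinsics, pixels), "k1" (the pictures are not rectified: a ray, as slopes to the right and down, at radius r is drawn at 1 + k1 r^2 times it, then the intrinsics apply), "pose" (4x4, takes a point from camera to world coordinates). Camera axes: x right, y down, z forward; pixel columns grow to the right and rows downward; lengths in m; the calibration is good to about 2 mm. A picture is of the moment at which its call begins. There is no depth.
- manip.hand_in(): hands the job in, once; it reports no verdict.
Trained networks look in a picture, given as the dict that the camera call returned (one of the last four; its "shot" number tells which), for a name from the list of things; names that differ only in an ending like _2 or _b are one class to them, and where a whole thing is asked for, a point or a joint stands for the part that bears it (a point fixed in the world has none). Each returns a list of dicts, best first, with "confidence" (0 to 1); they miss things now and then, are a little off and sometimes report something else, mostly with a low value. They report only what shows in the picture. A call takes as long as a camera call. They do not tell look-alikes from the thing itself.
- manip.outline_of(picture, label): "mask" (384x512 bool, what is visible of it) and "extent" ([left, top, right, bottom] in pixels, round what is visible of it).
- manip.pinpoint(picture, label): "at" ([column, row] in pixels: a listed point, or the origin of a listed thing).
The state is a dict: "clock": time; "joint_pos": joint angles; "joint_velocities": joint speeds; "tau": joint torques, N m; "position": TCP position; "ee_rot": TCP orientation; "ft_force": force on the tool from outside, world axes, zero at the start; "torque": the same for the moment, N m; "grip_width": opening from 0.0 (shut) to 1.0 (fully open).
Only numpy, scipy, OpenCV 4.12 (cv2) and the standard library are available. Lean on these libraries where they do the work, as an engineer would, in place of code of your own. Each camera call takes 0.05 s, during which the arm holds its last target. There are 200 camera calls.

## Working session

There is one attempt and no reset: what is moved stays moved. The work goes in short steps, Python scripts to look and compute and a tool call to move; the robot and the scene stay as the last step left them, time stands still between calls to the robot, and variables do not carry over. Pictures are saved under pics/ and viewed, about 8 in all and at most 12, crops included, and the job is handed in when it is done.

Besides the shell and the picture viewer there is one more tool, called after "Call:" by a JSON object that holds its "api" and its "payload", one argument or row to a line. jog_arm: Moves the arm, as the interface text tells. Its arguments: {"type":"object","properties":{"translation":{"type":"array"},"turn":{"type":"array"},"grip":{"type":"number"},"grip_force":{"type":"number"}},"required":["translation","turn"]}

```bash
mkdir -p pics; cat > h.py <<'E'
from workcell import manip
import numpy as np, cv2
def ray(p,uv):
    K=np.array(p["mtx"]);k=p["k1"];u=np.array(uv,float)
    d=np.array([(u[0]-K[0,2])/K[0,0],(u[1]-K[1,2])/K[1,1]])
    s=d.copy()
    for _ in range(20): s=d/(1+k*(s@s))
    T=np.array(p["pose"]);return T[:3,3],T[:3,:3]@np.array([s[0],s[1],1])
def onz(p,uv,z):
    o,d=ray(p,uv);return o+d*(z-o[2])/d[2]
def proj(p,X):
    T=np.array(p["pose"]);c=T[:3,:3].T@(np.array(X)-T[:3,3]);s=c[:2]/c[2];s=s*(1+p["k1"]*(s@s));K=np.array(p["mtx"])
    return np.array([K[0,0]*s[0]+K[0,2],K[1,1]*s[1]+K[1,2]])
def tri(p,a,q,b):
    o1,d1=ray(p,a);o2,d2=ray(q,b);A=np.stack([d1,-d2],1);t=np.linalg.lstsq(A,o2-o1,rcond=None)[0]
    x,y=o1+d1*t[0],o2+d2*t[1];return (x+y)/2,np.linalg.norm(x-y)
def save(p,n): cv2.imwrite("pics/"+n,p["frame"][:,:,::-1])
E
python3 - <<'E'
from h import *
o=manip.get_obs();print({k:np.round(v,3) for k,v in o.items()},manip.hold_point_z)
ps={n:manip.camera(n) for n in("scene","top")}
cv2.imwrite("pics/a.png",np.vstack([ps["top"]["frame"]])[:,:,::-1]);cv2.imwrite("pics/b.png",ps["scene"]["frame"][:,:,::-1])
Z=dict(lid_grip=.046,lid=0,jar_mouth=.08,jar=0,blue_dot=.08,mug=0,oil_bottle=0,ornament=0)
for n,p in ps.items():
    print(n,np.round(p["pose"],3)[:3,3],p["k1"])
    for l,z in Z.items():
        for r in manip.pinpoint(p,l):print(l,np.round(r["at"],1),round(r["confidence"],2),np.round(onz(p,r["at"],z),3))
E
```

```text
{'clock': np.float64(0.0), 'joint_pos': array([-1.358,  0.333, -0.065,  1.461,  0.022,  1.35 , -0.088]), 'joint_velocities': array([ 0.   ,  0.001,  0.001, -0.001, -0.002,  0.001, -0.001]), 'tau': array([-0.0000e+00, -6.2545e+01,  4.9000e-02, -3.9161e+01,  1.6000e-02,
        1.0000e-02, -0.0000e+00]), 'position': array([0.146, 0.607, 0.231]), 'ee_rot': array([ 0.118,  0.993, -0.001, -0.   ]), 'ft_force': array([-0.401, -0.176, -0.47 ]), 'torque': array([-0.02, -0.04, -0.09]), 'grip_width': np.float64(1.003)} 0.0187
scene [ 1.298 -0.311  0.973] -0.2103832131380759
lid_grip [351.5 141.3] 0.85 [0.504 0.314 0.046]
lid_grip [304.1 150.4] 0.76 [0.487 0.175 0.046]
lid_grip [348.6 151.5] 0.19 [0.536 0.286 0.046]
lid [348.9 151. ] 0.98 [0.496 0.318 0.   ]
lid [307.  164.8] 0.7 [ 0.5    0.181 -0.   ]
jar_mouth [241.6 183.3] 0.94 [ 0.561 -0.035  0.08 ]
jar [241.5 203.6] 0.97 [ 0.559 -0.036  0.   ]
blue_dot [245.3 202.5] 0.57 [ 0.62  -0.049  0.08 ]
mug [124.9 218.2] 0.6 [ 0.491 -0.328  0.   ]
oil_bottle [327.2 220.2] 0.93 [0.691 0.143 0.   ]
oil_bottle [348.5 151.4] 0.47 [0.497 0.316 0.   ]
ornament [219.8 264.3] 0.6 [ 0.709 -0.15   0.   ]
top [ 0.384 -0.021  1.156] 0.01352605962806078
lid_grip [182.  234.7] 0.86 [0.503 0.186 0.046]
lid_grip [137.5 233.8] 0.82 [0.508 0.307 0.046]
lid [187.4 237.5] 0.83 [0.5   0.179 0.   ]
lid [139.3 236.6] 0.74 [0.505 0.315 0.   ]
jar_mouth [263.3 215.2] 0.63 [ 0.546 -0.036  0.08 ]
jar [260.7 214.6] 0.65 [ 0.56 -0.03  0.  ]
blue_dot [264.8 194.1] 0.58 [ 0.604 -0.041  0.08 ]
mug [361.4 240.3] 0.87 [ 0.481 -0.312  0.   ]
oil_bottle [204.1 167.8] 0.53 [0.702 0.133 0.   ]
ornament [303.2 157. ] 0.86 [ 0.729 -0.159  0.   ]
```

View pics/a.png

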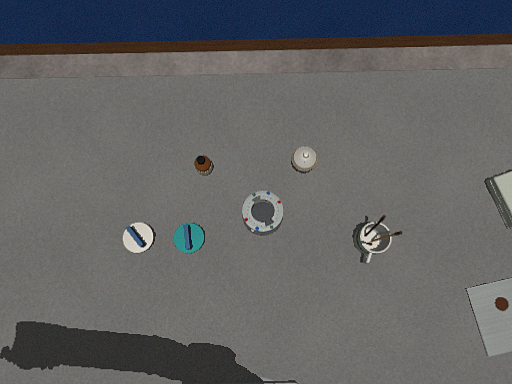

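View pics/b.png

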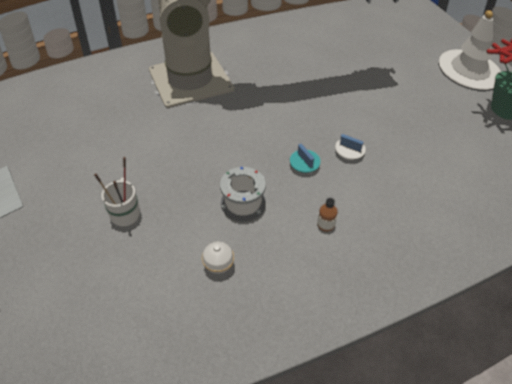

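The top view shows the white lid at (138,237) and its turquoise twin at (189,237). The jar is at (263,212), the bottle at (203,164), the ornament at (304,158) and the mug at (374,238). Two things could be taken for the lid: the white one at (138,237) and the turquoise one at (189,237). I choose the white one and measure it and the jar dots in a close crop.

```bash
python3 - <<'E'
from h import *
t=manip.camera("top");s=manip.camera("scene")
for n,p,lc,jc in(("top",t,(138,237),(263,212)),("scene",s,(350,148),(242,184))):
    f=p["frame"];hsv=cv2.cvtColor(f,cv2.COLOR_RGB2HSV).astype(int);H,S,V=[hsv[...,i] for i in range(3)]
    yy,xx=np.mgrid[:384,:512]
    near=lambda c,r:(abs(xx-c[0])<r)&(abs(yy-c[1])<r)
    bar=near(lc,19)&(S>90)&(H>95)&(H<125)
    for m,l in((bar,"bar"),):
        P=np.argwhere(m)[:,::-1].astype(float);W=np.array([onz(p,q,.05)[:2] for q in P])
        c=W.mean(0);u=np.linalg.svd(W-c)[2][0];print(n,l,len(P),c.round(4),"ang",np.degrees(np.arctan2(u[1],u[0])).round(1))
    if n=="top":
        m=(near(lc,19)&(V>130)&(S<60))|bar
        cnt=max(cv2.findContours(m.astype(np.uint8),0,1)[0],key=cv2.contourArea);c,r=cv2.minEnclosingCircle(cnt)
        print("disc",np.round(c,1),r,onz(p,c,.022).round(4))
    for nm,cond in(("red",((H<8)|(H>172))&(S>100)),("green",(H>45)&(H<88)&(S>70)),("blue",(H>98)&(H<128)&(S>80))):
        k,lab,st,ce=cv2.connectedComponentsWithStats((cond&near(jc,26)).astype(np.uint8))
        for i in range(1,k):
            if st[i,4]>2: print(n,nm,st[i,4],ce[i].round(1),onz(p,ce[i],.08).round(4)[:2])
    for l in("lid","jar"):
        for r in manip.outline_of(p,l):print(l,np.round(r["confidence"],2),r["extent"],r["mask"].sum())
a=cv2.resize(t["frame"][185:265,115:290],None,fx=4.5,fy=4.5,interpolation=cv2.INTER_CUBIC);cv2.imwrite("pics/c.png",a[:,:,::-1])
E
```

```text
top bar 138 [0.5012 0.311 ] ang -140.2
disc [137.1 236.9] 15.73440933227539 [0.5021 0.3146 0.022 ]
top red 6 [279.  201.5] [ 0.5825 -0.0789]
top red 8 [245.5 219. ] [0.5372 0.0116]
top green 5 [253.6 194.2] [ 0.604  -0.0112]
top green 6 [271.  226.5] [ 0.5158 -0.0556]
top blue 8 [268.  192.5] [ 0.6078 -0.05  ]
top blue 10 [257.  228.2] [ 0.5121 -0.0184]
lid 0.87 [173.4, 223.8, 205.1, 251.8] 734
lid 0.82 [121.2, 221.5, 152.4, 255.7] 722
jar 0.87 [242.1, 189.8, 282.2, 236.5] 1469
scene bar 40 [0.501  0.3147] ang 40.5
scene red 4 [228.5 194.5] [ 0.5819 -0.0772]
scene blue 4 [241.5 167.5] [ 0.5114 -0.0159]
scene blue 5 [243.6 198.8] [ 0.6081 -0.0487]
lid 0.94 [334.0, 133.5, 364.9, 162.2] 595
lid 0.85 [291.1, 146.2, 318.5, 173.7] 589
jar 0.77 [218.5, 167.1, 267.9, 222.0] 2128
```

View pics/c.png

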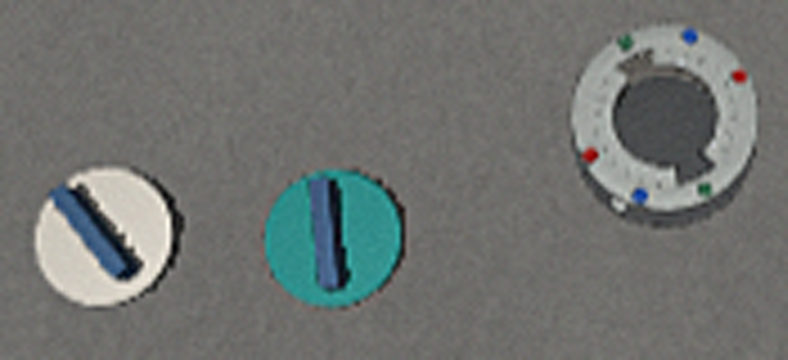

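Crop: white lid with its bar about 40° from world x, centre ≈(0.5015, 0.3135). The turquoise twin beside it is not wanted. Jar dots: centre (0.560, -0.034), slot axis 26.6°, blue at -18.4°. Both cameras agree within about 2 mm.

Call:
{"api": "jog_arm", "payload": {
  "translation": [
    [355,-294,-100],
    [355,-294,-100],
    [355,-294,-100],
    [355,-294,-100],
    [355,-294,-100],
    [355,-294,-100],
    [355,-294,-100],
    [355,-294,-100],
    [355,-294,-100],
    [355,-294,-100],
    [355,-294,-100],
    [355,-294,-100]
  ],
  "turn": [7,14,21,28,35,42,49,53.6,53.6,53.6,53.6,53.6],
  "grip": 60
}}

```text
clock: 2.2
position: [0.504, 0.3096, 0.1307]
ee_rot: [-0.341, 0.94, -0.001, 0.0]
ft_force: [0.2, -0.3, 0.3]
grip_width: 0.699
```

```bash
cat > st.py <<'E'
from h import *
from scipy.spatial.transform import Rotation as R
def st():
    o=manip.get_obs();M=R.from_quat(o["ee_rot"]).as_matrix()
    print("t",o["clock"].round(2),"tcp",o["position"].round(4),"jaw",np.degrees(np.arctan2(M[1,1],M[0,1])).round(1),"bar",(np.degrees(np.arctan2(M[1,1],M[0,1]))-90).round(1),"tilt",np.degrees(np.arccos(-M[2,2])).round(2),"F",o["ft_force"].round(1),"T",o["torque"].round(2),"w",(o["grip_width"]*85.4).round(1),"q",o["joint_pos"].round(2))
E
python3 -c "
from st import *
st();p=manip.camera('scene');cv2.imwrite('pics/d.png',cv2.resize(p['frame'][60:200,270:430],None,fx=4,fy=4,interpolation=cv2.INTER_CUBIC)[:,:,::-1])
for r in manip.pinpoint(p,'lid_grip'):print(r['at'],r['confidence'],onz(p,r['at'],.046))"
```

```text
Traceback (most recent call last):
  File "st.py", line 5, in st
    print("t",o["clock"].round(2),"tcp",o["position"].round(4),"jaw",np.degrees(np.arctan2(M[1,1],M[0,1])).round(1),"bar",(np.degrees(np.arctan2(M[1,1],M[0,1]))-90).round(1),"tilt",np.degrees(np.arccos(-M[2,2])).round(2),"F",o["ft_force"].round(1),"T",o["torque"].round(2),"w",(o["grip_width"]*85.4).round(1),"q",o["joint_pos"].round(2))
              ^^^^^^^^^^^^^^^^
AttributeError: 'float' object has no attribute 'round'
```

```bash
sed -i 's/o\["clock"\].round(2)/round(float(o["clock"]),2)/; s/(o\["grip_width"\]\*85.4).round(1)/round(float(o["grip_width"])*85.4,1)/' st.py
python3 -c "
from st import *
st();p=manip.camera('scene');cv2.imwrite('pics/d.png',cv2.resize(p['frame'][60:200,270:430],None,fx=4,fy=4,interpolation=cv2.INTER_CUBIC)[:,:,::-1])
for r in manip.pinpoint(p,'lid_grip'):print(r['at'],r['confidence'],onz(p,r['at'],.046))"
```

```text
t 2.2 tcp [0.504  0.3096 0.1307] jaw 129.9 bar 39.9 tilt 0.1 F [ 0.2 -0.3  0.3] T [-0.03 -0.04 -0.01] w 59.7 q [-0.7   0.33  0.09  1.68 -0.03  1.13  1.66]
[304.9, 149.7] 0.93 [0.48495881 0.17828135 0.046     ]
[352.3, 144.3] 0.73 [0.51504281 0.31006626 0.046     ]
[245.9, 201.5] 0.5 [ 0.59195575 -0.03670227  0.046     ]
```

View pics/d.png

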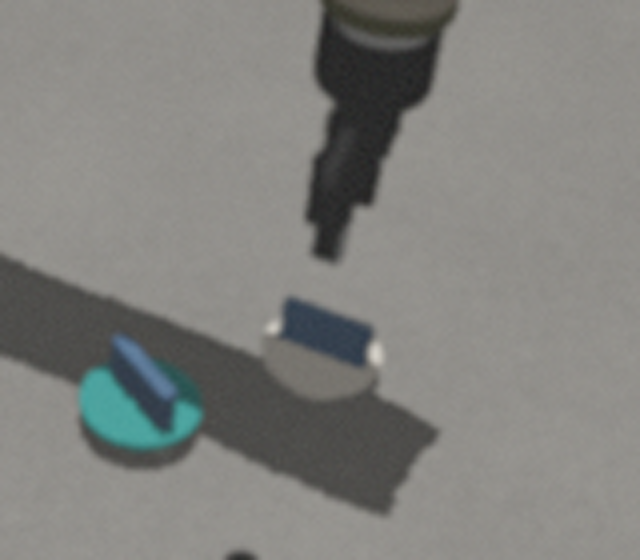

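The crop shows the fingers above the white lid at about (322,345), with the jaws across its bar. Descending and gripping.

Call:
{"api": "jog_arm", "payload": {
  "translation": [
    [-2.5,4,-30],
    [-2.5,4,-65],
    [-2.5,4,-90],
    [-2.5,4,-102.5],
    [-2.5,4,-102.5],
    [-2.5,4,-102.5]
  ],
  "turn": [0,0,0,0,0,0]
}}

```text
clock: 2.8
position: [0.5023, 0.3125, 0.0282]
ee_rot: [-0.339, 0.941, -0.001, -0.0]
ft_force: [0.2, 0.1, 1.1]
grip_width: 0.699
```

Call:
{"api": "jog_arm", "payload": {
  "translation": [
    [0,0,0],
    [0,0,0],
    [0,0,0],
    [0,0,0],
    [0,0,0],
    [0,0,0],
    [0,0,0],
    [0,0,0]
  ],
  "turn": [0,0,0,0,0,0,0,0],
  "grip": 5,
  "grip_force": 60
}}

```text
clock: 3.47
position: [0.5029, 0.3132, 0.0295]
ee_rot: [-0.339, 0.941, -0.001, 0.001]
ft_force: [-1.7, -0.9, 6.5]
grip_width: 0.124
```

```bash
python3 -c "
from st import *
st()"
```

```text
t 3.47 tcp [0.5029 0.3132 0.0295] jaw 129.7 bar 39.7 tilt 0.14 F [-1.7 -0.9  6.5] T [0.01 0.27 0.03] w 10.6 q [-0.7   0.45  0.08  1.76 -0.04  0.94  1.66]
```

Call:
{"api": "jog_arm", "payload": {
  "translation": [
    [0,0,30],
    [0,0,70],
    [0,0,110],
    [0,0,130],
    [0,0,130],
    [0,0,130]
  ],
  "turn": [0,0,0,0,0,0]
}}

```text
clock: 3.97
position: [0.5033, 0.3133, 0.1604]
ee_rot: [-0.339, 0.941, -0.001, 0.002]
ft_force: [0.4, 0.0, -3.5]
grip_width: 0.13
```

Call:
{"api": "jog_arm", "payload": {
  "translation": [
    [6,-35,0],
    [12,-70,0],
    [18,-105,0],
    [24,-140,0],
    [30,-175,0],
    [36,-210,0],
    [42,-245,0],
    [48,-280,0],
    [53,-315,0],
    [57,-340,0],
    [57,-347,0],
    [57,-347,0]
  ],
  "turn": [-2,-4,-6,-8,-10,-12,-13,-13,-13,-13,-13,-13]
}}

```text
clock: 4.97
position: [0.5591, -0.0367, 0.1586]
ee_rot: [-0.228, 0.974, -0.001, -0.0]
ft_force: [-0.8, -0.3, -2.2]
grip_width: 0.129
```

```bash
python3 - <<'E'
from st import *
st();s=manip.camera('scene');t=manip.camera('top')
a=cv2.resize(s['frame'][110:230,180:310],(560,517),interpolation=cv2.INTER_CUBIC)
b=cv2.resize(t['frame'][180:250,225:300],(240,224),interpolation=cv2.INTER_CUBIC)
c=np.zeros((517,800,3),np.uint8);c[:,:560]=a;c[:224,560:]=b
cv2.imwrite('pics/e.png',c[:,:,::-1])
for n,p in(('s',s),('t',t)):
  for l in('lid','lid_grip'):
    for r in manip.pinpoint(p,l):print(n,l,np.round(r['at'],1),round(r['confidence'],2))
  for z,l in((.046,'grip'),(0,'lid')):
    print(n,'expected',l,proj(p,manip.get_obs()['position']+[0,0,z-.0275]).round(1))
  for r in manip.outline_of(p,'lid'):print(n,r['extent'],round(r['confidence'],2))
E
```

```text
t 4.97 tcp [ 0.5591 -0.0367  0.1586] jaw 116.4 bar 26.4 tilt 0.14 F [-0.8 -0.3 -2.2] T [0.04 0.04 0.02] w 11.0 q [-0.3   0.24  0.33  1.75 -0.08  1.16  2.08]
s lid [307.7 166.6] 0.73
s lid [240.8 167. ] 0.6
s lid_grip [307.  151.1] 0.69
s lid_grip [241.1 156.2] 0.56
s expected grip [242.2 154.3]
s expected lid [242.4 168. ]
s [290.9, 145.3, 318.7, 175.8] 0.91
s [224.1, 151.2, 254.6, 178.5] 0.76
t lid [188.5 238.6] 0.6
t lid_grip [183.9 236.2] 0.72
t expected grip [262.1 203.5]
t expected lid [261.9 206.8]
t [173.6, 222.0, 202.3, 253.3] 0.76
```

View pics/e.png

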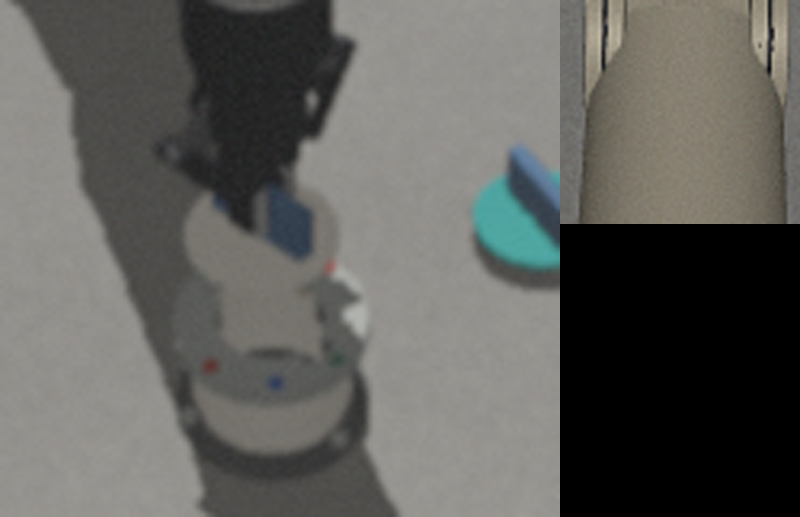

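The lid is held over the jar with its bar at about crop (290,220), looking nearly centred. I overlay the predicted lid and jar outlines on an enlarged crop to check the held offset.

```bash
cat > ov.py <<'E'
from st import *
def overlay(name,lidpos,barang,z0,win,sc,jar=(.56,-.034)):
    p=manip.camera('scene');l,t,r,b=win
    im=cv2.resize(p['frame'][t:b,l:r],None,fx=sc,fy=sc,interpolation=cv2.INTER_CUBIC)[:,:,::-1].copy()
    im=cv2.convertScaleAbs(im,alpha=1.5)
    P=lambda X:tuple(int(v) for v in (proj(p,X)-[l,t]+.5)*sc)
    a=np.linspace(0,2*np.pi,60)
    for R_,z,c,ctr in((.0425,z0+.022,(0,255,255),lidpos),(.028,z0,(0,255,255),lidpos),(.056,.08,(255,0,255),jar),(.031,.08,(255,0,255),jar)):
        for k in a: cv2.circle(im,P([ctr[0]+R_*np.cos(k),ctr[1]+R_*np.sin(k),z]),1,c,-1)
    u=np.array([np.cos(np.radians(barang)),np.sin(np.radians(barang))]);n=np.array([-u[1],u[0]])
    for s in(-1,1):
        for w in(-1,1):
            q=np.array(lidpos)+u*.033*s+n*.006*w
            cv2.line(im,P([*q,z0+.022]),P([*q,z0+.056]),(0,0,255),1)
    cv2.imwrite('pics/'+name,im)
E
python3 -c "
from ov import *
overlay('f.png',(.5591,-.0367),26.4,.1586-.0275,(212,138,272,208),10)"
```

```text
(no output)
```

View pics/f.png

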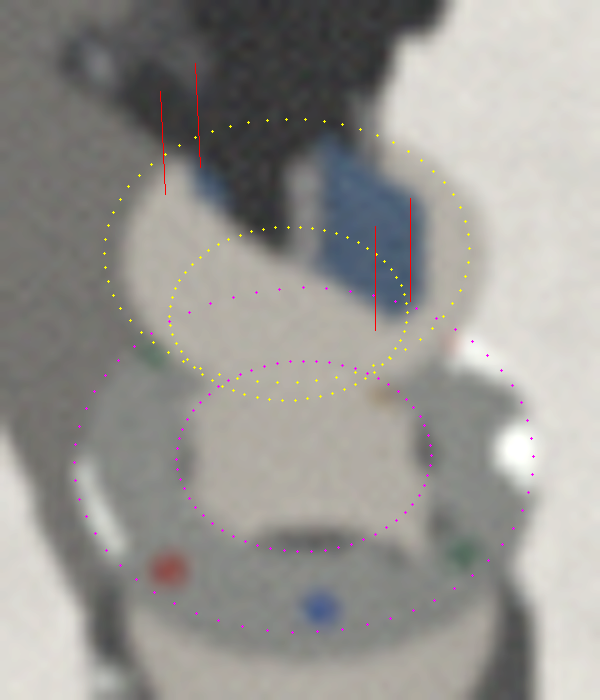

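```bash
python3 -c "
from ov import *
st();o=manip.get_obs()['position']
overlay('g.png',tuple(o[:2]),26.4,o[2]-.0275,(212,138,272,208),8)"
```

```text
t 5.42 tcp [ 0.5603 -0.0329  0.1604] jaw 116.7 bar 26.7 tilt 0.19 F [-0.2  0.6 -2.7] T [-0.   -0.04 -0.03] w 10.8 q [-0.31  0.24  0.33  1.75 -0.08  1.16  2.08]
```

View pics/g.png

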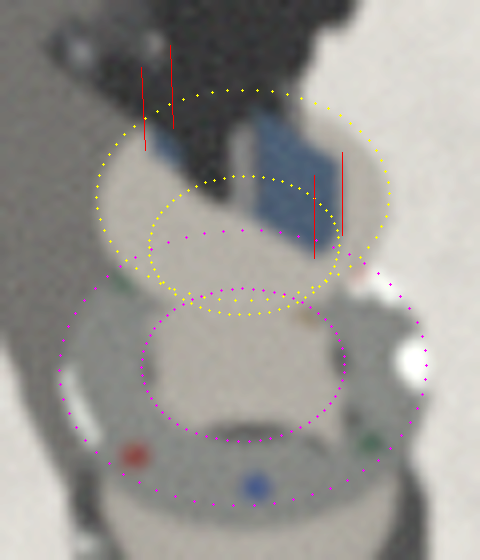

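Overlay matches the settled pose within about 1 px. Shifting 1 mm in y and lowering gently.

Call:
{"api": "jog_arm", "payload": {
  "translation": [
    [0,-1,-20],
    [0,-1,-40],
    [0,-1,-46],
    [0,-1,-50],
    [0,-1,-53],
    [0,-1,-56],
    [0,-1,-56]
  ],
  "turn": [0,0,0,0,0,0,0]
}}

```text
clock: 6.05
position: [0.5605, -0.0341, 0.1047]
ee_rot: [-0.231, 0.973, -0.001, 0.002]
ft_force: [0.2, -0.6, -2.0]
grip_width: 0.127
```

```bash
python3 -c "
from st import *
st()"
```

```text
t 6.05 tcp [ 0.5605 -0.0341  0.1047] jaw 116.7 bar 26.7 tilt 0.22 F [ 0.2 -0.6 -2. ] T [-0.01  0.04 -0.04] w 10.9 q [-0.29  0.3   0.32  1.8  -0.11  1.05  2.1 ]
```

No contact at a height where the lugs would already have struck a missed slot, so they are entering. Continuing down.

Call:
{"api": "jog_arm", "payload": {
  "translation": [
    [0,0,-3],
    [0,0,-6],
    [0,0,-9],
    [0,0,-11],
    [0,0,-12],
    [0,0,-12],
    [0,0,-12]
  ],
  "turn": [0,0,0,0,0,0,0]
}}

```text
clock: 6.63
position: [0.5605, -0.034, 0.0935]
ee_rot: [-0.231, 0.973, -0.001, 0.002]
ft_force: [-3.9, 1.5, 5.6]
grip_width: 0.13
```

```bash
python3 -c "
from ov import *
st();o=manip.get_obs()['position']
overlay('i.png',tuple(o[:2]),26.7,o[2]-.0295,(212,148,272,218),8)"
```

```text
t 6.63 tcp [ 0.5605 -0.034   0.0935] jaw 116.7 bar 26.7 tilt 0.22 F [-3.9  1.5  5.6] T [-0.05  1.01 -0.04] w 11.1 q [-0.29  0.31  0.32  1.81 -0.11  1.03  2.11]
```

View pics/i.png

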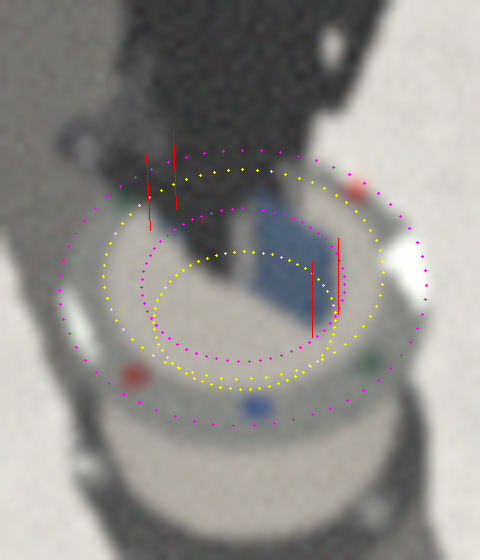

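The disc sits flush on the flange with the bar at the green dots, and contact comes at the expected home height. I press 1 mm more to confirm, then turn.

Call:
{"api": "jog_arm", "payload": {
  "translation": [
    [0,0,-1],
    [0,0,-1],
    [0,0,-1]
  ],
  "turn": [0,0,0]
}}

```text
clock: 6.93
position: [0.5605, -0.034, 0.0934]
ee_rot: [-0.231, 0.973, -0.001, 0.002]
ft_force: [-6.0, 0.4, 8.2]
grip_width: 0.127
```

Call:
{"api": "jog_arm", "payload": {
  "translation": [
    [0,0,0],
    [0,0,0],
    [0,0,0],
    [0,0,0],
    [0,0,0],
    [0,0,0]
  ],
  "turn": [-2,-5,-8,-11,-14,-15]
}}

```text
clock: 7.43
position: [0.5608, -0.0341, 0.0936]
ee_rot: [-0.101, 0.995, -0.001, 0.002]
ft_force: [-0.3, -1.4, -1.4]
grip_width: 0.13
```

```bash
python3 -c "
from st import *
st()"
```

```text
t 7.43 tcp [ 0.5608 -0.0341  0.0936] jaw 101.5 bar 11.5 tilt 0.26 F [-0.3 -1.4 -1.4] T [-0.08 -0.14  0.03] w 11.1 q [-0.33  0.32  0.36  1.81 -0.13  1.03  1.85]
```

Call:
{"api": "jog_arm", "payload": {
  "translation": [
    [0,0,-0.5],
    [0,0,-0.5],
    [0,0,-0.5],
    [0,0,-0.5],
    [0,0,-0.5],
    [0,0,-0.5],
    [0,0,-0.5],
    [0,0,-0.5],
    [0,0,-0.5],
    [0,0,-0.5],
    [0,0,-0.5],
    [0,0,-0.5]
  ],
  "turn": [-2,-5,-8,-11,-14,-17,-20,-23,-26,-29,-30,-30]
}}

```text
clock: 8.43
position: [0.5612, -0.0342, 0.0935]
ee_rot: [0.16, 0.987, -0.001, 0.002]
ft_force: [-0.2, -0.7, 2.7]
grip_width: 0.13
```

```bash
python3 -c "
from ov import *
st();o=manip.get_obs()['position']
overlay('j.png',tuple(o[:2]),-18.5,o[2]-.0295,(212,148,272,218),8);st()"
```

```text
t 8.43 tcp [ 0.5612 -0.0342  0.0935] jaw 71.6 bar -18.4 tilt 0.29 F [-0.2 -0.7  2.7] T [-0.13  0.18 -0.1 ] w 11.1 q [-0.4   0.33  0.44  1.81 -0.16  1.03  1.35]
t 8.48 tcp [ 0.5611 -0.0342  0.0935] jaw 71.6 bar -18.4 tilt 0.29 F [-0.9  0.   4.1] T [-0.14  0.14 -0.13] w 11.0 q [-0.4   0.33  0.44  1.81 -0.16  1.03  1.36]
```

View pics/j.png

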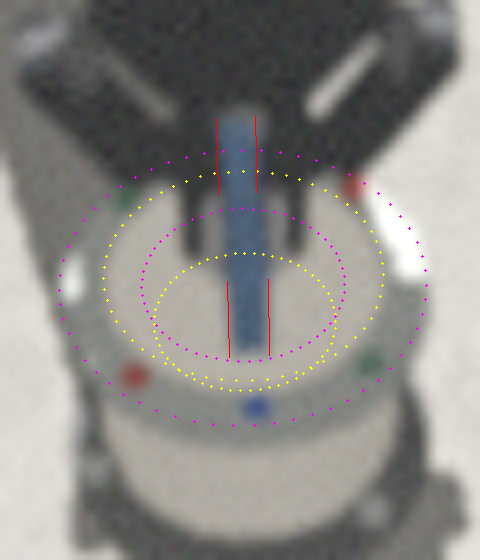

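The bar at crop (245,235) points at the blue dot (255,407), and the disc is flush. I let it settle and hand in.

Call:
{"api": "jog_arm", "payload": {
  "translation": [
    [0,0,-0.3],
    [0,0,-0.3],
    [0,0,-0.3],
    [0,0,-0.3]
  ],
  "turn": [0,0,0,0]
}}

```text
clock: 8.82
position: [0.5612, -0.0341, 0.0935]
ee_rot: [0.159, 0.987, -0.001, 0.002]
ft_force: [-2.0, -0.3, 4.8]
grip_width: 0.128
```

```bash
python3 -c "
from st import *
st();p=manip.camera('top')
for l in('mug','oil_bottle','ornament'):print(l,[np.round(r['at'],0) for r in manip.pinpoint(p,l)][:1])
print(manip.hand_in());st()"
```

```text
t 8.82 tcp [ 0.5612 -0.0341  0.0935] jaw 71.7 bar -18.3 tilt 0.29 F [-2.  -0.3  4.8] T [-0.06  0.5  -0.08] w 10.9 q [-0.4   0.33  0.44  1.81 -0.16  1.03  1.36]
mug [array([365., 242.])]
oil_bottle [array([204., 168.])]
ornament [array([300., 155.])]
the job is handed in; nothing more can be done
None
the job is handed in; nothing more can be done
```

The white lid is home in the jar, turned 45° clockwise to the blue dots, and the gripper is still holding it. I handed the job in at about 9 s of the 42 s allowed; the hand-in gives no verdict.

**How it went:** I picked the lid up by its bar and lowered it through the slots with the bar at 26.7°, against 26.6° measured for the slots. It met no contact until the expected home height, so the lugs did not catch on the flange. I then turned it about 45°, well short of the lock.

**Last checks:**
- **Angle:** by the wrist reading, the bar is at -18.3°, with the blue dots measured at -18.4°. The last picture shows it pointing at the dot.
- **Seating:** the disc looks flush on the flange, with about 5 N of upward contact force on the tool. The lid's axis appears about 1 mm from the jar's, and the tool is tilted 0.3°.
- **Grip:** the fingers are closed on the bar, reading about 11 mm on a 12 mm bar, with the grip force set to 60 N.
- **Bystanders:** the network puts the mug, bottle and ornament within about 4 pixels (roughly 10 mm) of where they started. That is about its normal scatter, and the arm never went near them.

No check failed. One overlay seemed about 4 mm off, but the arm had still been settling when I read its position; a second reading agreed.

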